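# Shut the sample case, swing its hasp over the staple and lock it with the pin

### The job

Lock up the blue sample case: first shut its lid fully, then swing the slotted steel hasp down until it lies flat over the staple on the case's front. Finally take the red-headed locking pin out of its holder and push it down through the staple loop, in front of the hasp, until its collar sits on the loop, and leave it there; do not disturb the mug, the tape measure or the pliers.

Things in the scene. Friction and masses are not known exactly. Their poses are not given: they have to be found in the camera images.
- stand: Fixed dark steel stand that carries the blue case tilted 25 degrees towards its front (its robot side). Origin on the table under the middle of the case's lower front edge; x points to the case's back, y to its left (seen from the robot), z up. The only tall fixture near it is the helmet stand at about x 0.61, y -0.04 m on the table (bare rod, 0.33 m high, black shield above): pass in front of it.
- case: Blue steel sample case, fixed on the stand: 110 deep (x) x 200 wide (y) x 90 mm high (z, with the 14 mm thick lid). Origin in the middle of its lower front edge, 50 mm above the table. Case axes: the stand's, tilted 25 degrees about y: x runs back and up, z out through the shut lid, leaning 25 degrees from vertical towards the front
- loop (a point): Centre of the staple's opening, case axes. U of 8 mm steel bar: legs along x at y = +-13 mm (18 mm free between), cross bar's centre at x = -19 (inner face -15); bars' tops at z = +4. Case front at x = +19, front of the shut hasp +14.5, top of the shut lid z = +54. The pin goes in along -z, 25 degrees from vertical; 50 mm free below
- lid_hinge (a point): Middle of the lid's hinge line (along y) at the case's upper back edge; case axes. 131 mm back (x) and 40 mm up (z) from loop.
- lid (a joint): Lid angle in rad: 0 shut, grows as it opens up and back (turning about +y), to at most 2.2; 2.01 = vertical. Starts at 1.65 to 2.0. Stiff hinge (about 0.4 N m, plus its weight): stays where left, takes up to about 7 N at the free edge. Lid: 112 mm from hinge to edge, 206 mm wide, outer face 14 mm outside the hinge line
- lid_edge (a point): Middle of the upper corner of the lid's free (front) edge: 112 mm from the hinge line, on the outer face. Its axes turn with the lid (case axes when shut).
- hasp (a joint): Hasp angle relative to the lid in rad: 0 = lying flat on the case's front (lid shut), 1.57 = sticking straight out in line with the lid, 3.14 = standing square up off the lid. Stiff hinge of about 0.09 N m: stays where it is left. Starts at 2.2 to 2.9. Opens by turning +y.
- hasp_hinge (a point): Middle of the hasp's hinge line (along y) at the lid's front edge, 4 mm in front of it; with the lid shut it is 44 mm above (z) and 15 mm behind (x) loop. Axes turn with the hasp: z from the free end to the hinge.
- hasp_end (a point): Middle of the free end of the hasp: a 3 mm steel plate 54 mm wide, reaching 80 mm from its hinge line, with a 38 mm wide slot from 36 to 66 mm from the hinge, through which the staple passes. The first 36 mm from the hinge are whole plate.
- pin_holder: Fixed holder: steel disc 72 mm across with an upright tube 27 mm across, top at 60 mm above the table, in which the pin stands. Origin under its centre.
- pin: Loose locking pin, 98 mm long, 0.12 kg, standing upright in the holder, z along it from tip to head. Shaft 11 mm across and 50 mm long with a tapered tip, collar 28 mm across and 6 mm thick, above it a red round head 24 mm across and 42 mm long. Origin at the tip.
- pin_tip (a point): Lower end of the pin.
- pin_collar (a point): Middle of the collar's underside, 50 mm above the tip; rests on the holder's tube at the start and on the staple's bars at the end.
- pin_head (a point): Middle of the red head, 78 mm above the tip (in the holder 88 mm above the table): where to grip. In the loop, leave room between head and case: grip with the fingers left and right of it (along the case's y).
- mug: Loose white mug, 82 mm across, 91 mm high. Bystander. Origin under its centre.
- tape: Loose yellow tape measure, 36x79x69 mm. Bystander. Origin under its centre.
- pliers: Loose steel locking pliers lying flat, 193 mm long. Bystander. Origin under its centre.

How it is judged:
On the way, in this order (a step that is already met when the one before it is completed fails the run):
1. the lid is fully shut (value of joint lid below 0.06 rad), for 0.2 s.
2. the hasp lies flat over the staple, with the lid shut (value of joint lid below 0.06 rad and value of joint hasp below 0.15 rad), for 0.2 s.
3. the pin is down through the staple loop, with lid and hasp shut (all of step 2 and z of pin_collar in the frame of loop between 0 and 0.012 m and x of pin_collar in the frame of loop between -0.015 and 0.015 m and y of pin_collar in the frame of loop between -0.009 and 0.009 m and z of pin_tip in the frame of loop below -0.03 m and x of pin_tip in the frame of loop between -0.03 and 0.018 m), for 0.2 s.
At the end, for the whole second after the job is handed in: Lid within 0.06 rad of shut, hasp within 0.15 rad of flat; pin at rest in the loop, collar underside 0-12 mm above the loop centre and within 9 mm sideways and 15 mm in depth, tip 30 mm or more below it. Mug, tape measure and pliers within 30 mm of their start (all of step 3 and linear speed of pin below 0.02 m/s and velocity of joint lid below 0.05 rad/s and velocity of joint hasp below 0.1 rad/s and distance of each of mug, tape, pliers from where it was at the start of the episode below 0.03 m); the robot touches nothing.
It fails at once if the mug moved by more than 30 mm (distance of mug from where it was at the start of the episode above 0.03 m).
It fails at once if the tape measure moved by more than 30 mm (distance of tape from where it was at the start of the episode above 0.03 m).
It fails at once if the pliers moved by more than 30 mm (distance of pliers from where it was at the start of the episode above 0.03 m).
It also fails if it takes over 72 s, if anything falls off the work surface, if the arm or the gripper's body presses on something with over 40 N, if the wrist force passes 120 N, or if a joint passes its speed limit or range.

### The arm

A 6-joint arm with a two-finger parallel gripper is mounted at the origin on a cart in front of the work surface, level with it; the furniture and walls round the work are solid. World frame = base frame: x ahead of the robot, y to its left, z up, the work surface at z = 0. Lengths are in m, angles in rad, forces in N, time in s.
With the tool pointing down it reaches from about 0.375 to 0.9 m from the base axis. Payload 3.1 kg.
Tool frame: the origin (TCP) lies between the finger pads; the fingertips stand 14 mm ahead of it and the grasp point (between the pads) lies 5 mm behind it (robot.finger_overhang is the distance from the TCP to the fingertips, in m); z points along the fingers, y is the line along which they close (so a half turn about z gives the same grasp; the last joint's range is limited). The gripper opens to 87 mm and grips with 3 to 60 N. Pads are 19 mm wide; open, the fingers measure 117 mm over their backs; the gripper's body (75 mm by 190 mm) begins 51 mm behind the grasp point.
Start: joints at [-1.498, 0.527, 1.433, -0, 1.181, -0.178], TCP at [0.155, -0.605, 0.237] pointing down, gripper open.
Joint ranges: [-3.08, 3.08], [-0.75, 2.2], [0.22, 2.44], [-1.43, 4.57], [0, 2.65], [-2.85, 2.85]. Speed limits (rad/s): [2.79, 2.79, 3.14, 3.14, 3.14, 3.14].

### API

Orientations are given as a unit quaternion [x, y, z, w].
In Python, from rig import monitor, cams, workorder, robot gives the robot as it stands.
- The arm moves only by the tool send_rows, never from a script. Its argument "moves" is one flat list of numbers, 7 for each row, row after row: the opening, from 0 (shut) to 1 (fully open), then the shift along the world's x, y, z in cm, then the turn, a rotation vector about the world's x, y, z in rad. A call has 1 to 5 rows; each row is the pose to reach, as a shift and turn from the pose commanded when the call began; what a row does not reach only later rows make up. A row lasts 1/12 s, in which the tool goes at most 41.7 mm and 7.16 degrees, less where a joint would pass 70% of its speed; a pose out of reach is approached as far as the arm can. A call with a gripper value outside its range is refused whole. The fingers move at their own pace and stop on an object; "grip_force" is the grip in N (left out, the last holds). Time passes only in rows, so rows that repeat a pose let the fingers close. It gives the time, the measured TCP pose, the force, the opening and the grip force at its end, in the units of the state.
- monitor.get_obs(): the state, without advancing time (a new reading comes with each control period).
- cams.camera(name): name is "side" or "top"; returns a dict with "pixels" (420x560x3 uint8, blue, green, red), "range_z" (420x560 float32, m along the optical axis (not along the pixel's ray), 0 where there is no reading), "fovy" (degrees; the focal length in pixels is half the picture's height over the tangent of half this angle, whatever the lens; pixels are square), "cx", "cy" (the principal point, pixels), "rvec" (rotation vector, rad) and "tvec" (3), from world to camera coordinates, as OpenCV has them. Camera axes: x right, y down, z forward; pixel columns grow to the right and rows downward; lengths in m; the calibration is good to about 2 mm. A picture is of the moment at which its call begins.
- workorder.hand_in(): hands the job in; it is judged then, once.
The state is a dict: "time": time; "q": joint angles; "joint_velocities": joint speeds; "joint_torque": joint torques, N m; "position": TCP position; "tool_rot": TCP orientation; "ft_force": force on the tool from outside, world axes, zero at the start; "moment": the same for the moment, N m; "grip_width": finger opening in m; "grip_force": force on a finger pad.
Only numpy, scipy, OpenCV 4.12 (cv2) and the standard library are available. Lean on these libraries where they do the work, as an engineer would, in place of code of your own. Each camera call takes 0.05 s, during which the arm holds its last target. There are 200 camera calls.

## Working session

There is one attempt and no reset: what is moved stays moved. The work goes in short steps, Python scripts to look and compute and a tool call to move; the robot and the scene stay as the last step left them, time stands still between calls to the robot, and variables do not carry over. Pictures are saved under pics/ and viewed, at most 10 in all, crops included, and the job is handed in when it is done.

Besides the shell and the picture viewer there is one more tool, called after "Emit:" by a JSON object that holds its "op" and its "data", one argument or row to a line. send_rows: Moves the arm, as the interface text tells. Its arguments: {"type":"object","properties":{"moves":{"type":"array","items":{"type":"number"}},"grip_force":{"type":"number"}},"required":["moves"]}

```bash
ls; mkdir -p pics; cat > h.py <<'E'
import numpy as np, cv2
from rig import monitor,cams,workorder,robot
def grab(n):
    c=cams.camera(n); c['R']=cv2.Rodrigues(np.array(c['rvec'],float))[0]; c['t']=np.array(c['tvec'],float).ravel()
    c['f']=210/np.tan(np.radians(c['fovy'])/2); c['C']=-c['R'].T@c['t']
    z=c['range_z']; v,u=np.mgrid[:420,:560]
    P=np.stack([(u-c['cx'])/c['f']*z,(v-c['cy'])/c['f']*z,z],-1)
    c['P']=(P-c['t'])@c['R']; c['P'][z==0]=np.nan
    return c
def proj(c,p):
    q=c['R']@np.array(p)+c['t']; return q[:2]/q[2]*c['f']+[c['cx'],c['cy']]
E
python3 - <<'E'
from h import *
for n in('side','top'):
    c=grab(n); cv2.imwrite(f'pics/{n}0.png',c['pixels']); print(n,c['C'].round(3),c['R'][2].round(2),c['f'])
    np.savez(f'{n}0.npz',P=c['P'],im=c['pixels'])
o=monitor.get_obs();print(o['time'],o['position'],o['tool_rot'],o['ft_force'],o['grip_width'])
E
```

```text
pics
side [ 0.357 -0.864  0.51 ] [ 0.18  0.89 -0.42] 472.14264215727115
top [ 0.357 -0.005  0.96 ] [ 0.17 -0.05 -0.98] 399.5220747075898
0.1 [ 0.15508939 -0.60481104  0.23569982] [ 9.92147594e-01  1.25068988e-01  3.76597836e-05 -9.47578639e-04] [-0.58638631  1.19340169 -0.07042356] 0.08704649497685371
```

View pics/side0.png

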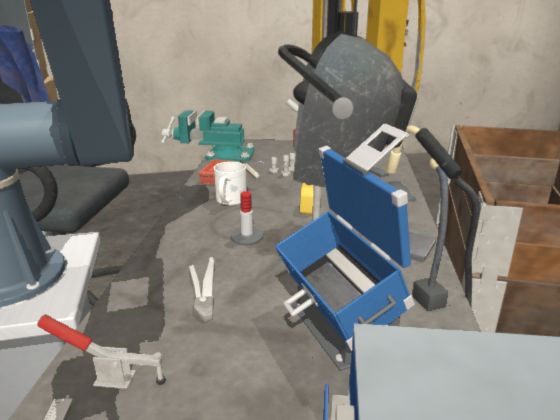

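View pics/top0.png

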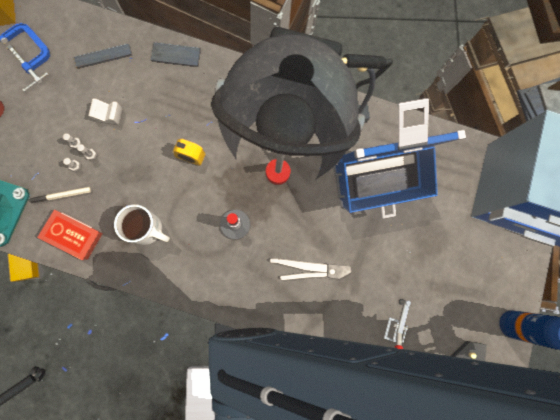

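The side view shows the open case at about (345,275), with the staple at (298,302), the hasp plate at (377,147) and the red pin head at (246,203). In the top view the staple is at (389,210), the pin at (233,219), the mug at (137,225) and the pliers at (310,270).

```bash
python3 - <<'E'
from h import *
for n in('side','top'):
    d=np.load(f'{n}0.npz');P=d['P'];im=d['im'];hsv=cv2.cvtColor(im,cv2.COLOR_BGR2HSV)
    def reg(name,m,x0,x1,y0,y1):
        k=np.zeros_like(m);k[y0:y1,x0:x1]=1;k=k&m&np.isfinite(P[...,0]);p=P[k]
        print(n,name,len(p),'med',np.median(p,0).round(4),'p2',np.percentile(p,2,axis=0).round(3),'p98',np.percentile(p,98,axis=0).round(3)); return p
    red=((hsv[...,0]<8)|(hsv[...,0]>172))&(hsv[...,1]>150)
    blue=(abs(hsv[...,0].astype(int)-108)<12)&(hsv[...,1]>130)
    allm=np.ones_like(red)
    nb=~blue
    if n=='side':
        reg('pin',red,235,258,185,215); reg('mug',allm,215,245,165,200)
        lid=reg('lid',blue,330,405,165,250)
        c=lid.mean(0);u,s,v=np.linalg.svd(lid-c,full_matrices=False);print('lid n',v[2],s)
        reg('hasp',(hsv[...,1]<60)&(hsv[...,2]>140),345,412,122,168)
        reg('staple',(hsv[...,1]<60)&(hsv[...,2]>120)&(P[...,2]>.04),284,316,285,318)
        reg('pliers',(hsv[...,1]<70)&(P[...,2]>.005)&(P[...,2]<.05),185,220,255,322)
    else:
        reg('pin',red,222,245,208,228)
        reg('staple',(hsv[...,1]<60)&(hsv[...,2]>130)&(P[...,2]>.04),376,402,200,220)
        reg('hasp',(hsv[...,1]<60)&(hsv[...,2]>140),398,430,97,146)
        # front top edge of box
        k=np.zeros_like(blue);k[165:215,335:440]=1
        p=P[k&blue&np.isfinite(P[...,0])]; q=p[(p[:,2]>.09)]
        print('case blue',len(q),np.percentile(q,[1,50,99],axis=0).round(3))
        reg('shield',allm,215,360,50,180)
        reg('tape',(abs(hsv[...,0].astype(int)-27)<8)&(hsv[...,1]>150),172,207,138,166);reg('mug',allm,115,160,205,245);reg('pliers',(P[...,2]>.006)&(hsv[...,1]<70),265,355,255,285)
E
```

```text
side pin 184 med [0.4769 0.0467 0.0918] p2 [0.467 0.042 0.071] p98 [0.487 0.059 0.109]
side mug 1047 med [0.4636 0.2333 0.0669] p2 [0.429 0.051 0.014] p98 [0.501 0.308 0.105]
side lid 4992 med [ 0.602  -0.2922  0.2195] p2 [ 0.58  -0.377  0.103] p98 [ 0.621 -0.178  0.277]
lid n [0.95846694 0.19887616 0.20442456] [4.63209123 2.44914788 0.17202588]
side hasp 1153 med [ 0.6187 -0.271   0.2983] p2 [ 0.588 -0.301 -0.   ] p98 [1.059 0.546 0.328]
side staple 349 med [ 0.5053 -0.3025  0.0754] p2 [ 0.487 -0.314  0.067] p98 [ 0.527 -0.279  0.094]
side pliers 888 med [ 0.3701 -0.1504  0.0118] p2 [ 0.35  -0.218  0.007] p98 [ 0.392 -0.043  0.015]
top pin 88 med [0.4766 0.057  0.1076] p2 [0.466 0.048 0.105] p98 [0.486 0.068 0.111]
top staple 117 med [ 0.4971 -0.2955  0.0722] p2 [ 0.485 -0.311  0.067] p98 [ 0.513 -0.277  0.118]
top hasp 1364 med [ 0.6353 -0.2845  0.2943] p2 [ 0.589 -0.437 -0.004] p98 [ 0.78  -0.242  0.328]
case blue 284 [[ 0.492 -0.386  0.11 ]
 [ 0.522 -0.26   0.121]
 [ 0.584 -0.177  0.159]]
top shield 18768 med [ 0.6346 -0.0486  0.2909] p2 [ 0.535 -0.22  -0.003] p98 [0.918 0.104 0.429]
top tape 431 med [0.6408 0.1579 0.0601] p2 [0.622 0.135 0.018] p98 [0.666 0.199 0.067]
top mug 1796 med [0.4672 0.2725 0.0548] p2 [ 0.428  0.226 -0.002] p98 [0.521 0.339 0.091]
top pliers 835 med [ 0.3704 -0.1328  0.0115] p2 [ 0.349 -0.212  0.008] p98 [ 0.391 -0.039  0.016]
```

```bash
python3 - <<'E'
import cv2,numpy as np
a=cv2.imread('pics/side0.png')[115:350,260:420];b=cv2.imread('pics/top0.png')[90:230,330:470]
A=cv2.resize(a,None,fx=2.5,fy=2.5,interpolation=2);B=cv2.resize(b,None,fx=2.8,fy=2.8,interpolation=2)
o=np.zeros((600,800,3),np.uint8);o[:A.shape[0],:400]=A[:, :400];o[:B.shape[0],405:405+B.shape[1]]=B
cv2.imwrite('pics/crop0.png',o)
E
```

```text
(no output)
```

View pics/crop0.png

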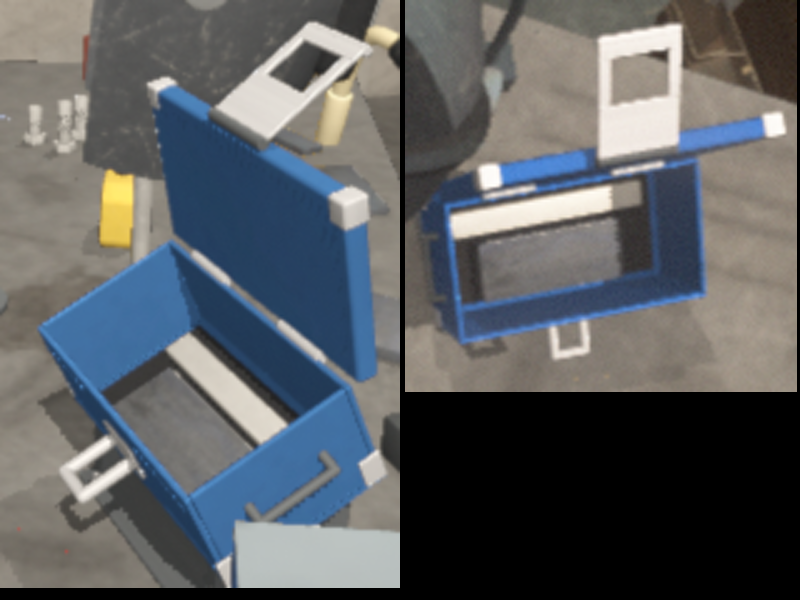

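The crops show the open lid, the hasp plate standing up and back from its top edge, and the staple U facing the robot. Next I fit the case frame and check for obstacles.

```bash
cat >> h.py <<'E'
from scipy.spatial.transform import Rotation as Rn
def frame(yaw): 
    return (Rn.from_euler('z',yaw)*Rn.from_euler('y',-25,degrees=True)).as_matrix()  # cols ex,ey,ez (case)
E
python3 - <<'E'
from h import *
print(frame(0.2).round(2).tolist())
D={n:np.load(f'{n}0.npz') for n in('side','top')}
A=np.vstack([D[n]['P'].reshape(-1,3) for n in D]);A=A[np.isfinite(A[:,0])]
xs=np.arange(.15,.96,.05);ys=np.arange(.35,-.75,-.05)
print('y\\x',[int(round(100*x)) for x in xs])
for y in ys:
    r=[]
    for x in xs:
        k=(abs(A[:,0]-x)<.025)&(abs(A[:,1]-y)<.025); r.append(f"{int(100*A[k,2].max()):3d}" if k.sum()>2 else '  .')
    print(f'{y:5.2f}',' '.join(r))
# yaw from lid inner face
d=D['side'];P=d['P'];hsv=cv2.cvtColor(d['im'],cv2.COLOR_BGR2HSV)
blue=(abs(hsv[...,0].astype(int)-108)<12)&(hsv[...,1]>130)
poly=np.zeros(blue.shape,np.uint8);cv2.fillPoly(poly,[np.array([[332,165],[392,203],[396,240],[336,208]])],1)
p=P[(poly>0)&blue&np.isfinite(P[...,0])];c=p.mean(0);v=np.linalg.svd(p-c,full_matrices=False)[2][2];v*=np.sign(v[0])
yaw=np.arctan2(v[1],v[0]);print('lid n',v,'yaw',yaw,'theta',2.007-np.arcsin(v[2]), np.abs((p-c)@v).mean())
F=frame(yaw)
for n in D:
    P=D[n]['P'];hsv=cv2.cvtColor(D[n]['im'],cv2.COLOR_BGR2HSV);m=(hsv[...,1]<70)&(hsv[...,2]>110)&np.isfinite(P[...,0])
    k=np.zeros_like(m);k[(slice(280,322),slice(280,330)) if n=='side' else (slice(200,222),slice(372,406))]=1
    q=P[m&k];q=q[(q[:,2]>.05)&(q[:,2]<.11)]@F
    z0=.0746; qc=q-np.median(q,0)
    print(n,len(q),'case coords pct',np.percentile(q,[3,10,50,90,97],axis=0).round(4).tolist())
E
```

```text
[[0.89, -0.2, -0.41], [0.18, 0.98, -0.08], [0.42, 0.0, 0.91]]
y\x [15, 20, 25, 30, 35, 40, 45, 50, 55, 60, 65, 70, 75, 80, 85, 90, 95]
 0.35 -80 -81   .   .   0   0   3   0   0   0   0   3   3   0   0   1   1
 0.30 -80 -81   .   0   0   0   9   9   0   0   0   0   0   0   0   1   0
 0.25 -80 -81   .   0   0   0   9   9   0   0   0   0   0   0   0   1   1
 0.20 -71   .   .   0   0   0   8   0   0   0   7   0   0   0   0   1   1
 0.15   0   .   0   0   0   0   0   0   0   5   7   0   0   0   0   1   1
 0.10   0   .  29   0   0   0   1   1   0   0   0   0   0   0   0   0   0
 0.05  36  41  38   0   0   0  11  11  41  41  41  39   0   .   0   0   0
 0.00  40  49  48   0   0   0   1   1  41  40  43  42  38   .   1   0   .
-0.05  32  56  57   0   1   1   0   0  41  36  43  42  39   1   1   0   8
-0.10   0  40  63   0   1   1   0   0  41  43  43  42  38   1   1   0   .
-0.15   0  49  71  70   1   1   0   0  40  41  41  39  35   0   0   .   .
-0.20   0  49  71  71   1   1   0  13  28  34   0   .  29   0   0   .   .
-0.25   0   0   0  65   0   1   0  12  27  31  32   0  26  25   6   .   .
-0.
[... 398 characters left out ...]
14  22  22  22  22   0   0   .   .   .   .
-0.60   0  17  18   0   0   0  21  22  22  22  22  22   .   .   .   .   .
-0.65   0   0   0   0   0  11  21  21  22  22  21   .   .   .   .   .   .
-0.70   .   .   .   0   0   8   9   .   .   .   .   .   .   .   .   .  -7
lid n [0.95894136 0.19282118 0.20796984] yaw 0.198431046813643 theta 1.797501044732644 0.0003964922348102379
side 623 case coords pct [[0.4097, -0.4061, -0.1387], [0.4135, -0.4052, -0.1379], [0.447, -0.3846, -0.1183], [0.4788, -0.3678, -0.1139], [0.4849, -0.3605, -0.1071]]
top 113 case coords pct [[0.4091, -0.4035, -0.1182], [0.41, -0.4019, -0.1174], [0.4189, -0.3868, -0.1151], [0.4328, -0.3722, -0.1133], [0.4356, -0.371, -0.1125]]
```

```bash
cat >> h.py <<'E'
F=frame(0.198); Lc=np.array([.4315,-.3875,-.1187])
L=F@Lc
def W(x,y,z): return L+F@np.array([x,y,z])   # loop-relative case coords (m) -> world
def C(p): return F.T@(np.asarray(p)-L)
def sup(h,n,ax): # box support, n and tool axis (2D, case xz)
    c=n@ax; return h*(abs(c)+np.sqrt(max(0,1-c*c)))
def lidpath(th,r=.095,y=-.08,h=.015,over=0.):
    Hg=np.array([.131,.040]); d=np.array([-np.cos(th),np.sin(th)]); n=np.array([np.sin(th),np.cos(th)])
    a=np.array([F[2,0]*-1,-F[2,2]])  # world down in case xz
    a/=np.linalg.norm(a)
    p=Hg+r*d+(.014-over)*n+n*sup(h,n,a)     # box centre, h behind tip
    tip=W(p[0],y,p[1])+[0,0,-h]
    return tip+[0,0,.014]     # TCP, tool vertical
def hasppath(hh,t,r=.025,h=.0095,off=.002,y=0.):
    Hg=np.array([.015,.044]); d=np.array([-np.sin(hh),-np.cos(hh)]); n=np.array([-np.cos(hh),np.sin(hh)])
    a=np.array([np.sin(t),-np.cos(t)])
    p=Hg+r*d+off*n+n*sup(h,n,a)+a*(h-.014)
    return W(p[0],y,p[1])
E
python3 - <<'E'
from h import *
print('loop',L.round(4))
D=np.load('top0.npz');P=D['P'];hsv=cv2.cvtColor(D['im'],cv2.COLOR_BGR2HSV)
k=np.zeros(P.shape[:2],bool);k[97:146,398:430]=1
p=P[k&(hsv[...,1]<60)&(hsv[...,2]>140)&(P[...,2]>.27)]; q=(p-L)@F
print(np.percentile(q,[2,50,98],axis=0).round(3).tolist(),len(q))
th=1.80;d=np.array([-np.cos(th),np.sin(th)]);n=np.array([np.sin(th),np.cos(th)])
print('lid edge',(W(*(lambda e:(e[0],0,e[1]))(np.array([.131,.04])+.112*d+.014*n))).round(3))
v=np.linalg.svd(q[:,[0,2]]-q[:,[0,2]].mean(0))[2][0];print('hasp dir',v)
P=np.load('side0.npz')['P'];
print('hinge',W(.131,0,.04).round(3))
p0=monitor.get_obs()['position']
for th in [2.1,1.8,1.5,1.2,.9,.6,.3,.1,0]: 
    w=lidpath(th);print(th,w.round(3),((w-p0)*100).round(1))
E
```

```text
loop [ 0.5088 -0.2931  0.0748]
[[0.163, -0.026, 0.155], [0.192, 0.001, 0.161], [0.238, 0.027, 0.17]] 964
lid edge [ 0.6   -0.275  0.279]
hasp dir [-0.98323669 -0.18233378]
hinge [ 0.609 -0.273  0.166]
2.1 [ 0.663 -0.344  0.257] [50.8 26.1  2.1]
1.8 [ 0.636 -0.349  0.265] [48.1 25.6  2.9]
1.5 [ 0.609 -0.355  0.265] [45.4 25.   2.9]
1.2 [ 0.581 -0.36   0.257] [42.6 24.5  2.1]
0.9 [ 0.556 -0.365  0.238] [40.1 24.   0.3]
0.6 [ 0.538 -0.369  0.212] [38.2 23.6 -2.4]
0.3 [ 0.528 -0.371  0.183] [37.3 23.4 -5.3]
0.1 [ 0.526 -0.371  0.165] [37.1 23.3 -7. ]
0 [ 0.526 -0.371  0.156] [37.1 23.4 -8. ]
```

Emit:
{"op": "send_rows", "data": {
  "moves": [0,0,0,16.5,0,0,0.5,0,0,0,16.5,0,0,0.5,0,4,2,16.5,0,0,0.5,0,8,4,16.5,0,0,0.5,0,12,6,16.5,0,0,0.6]
}}

```text
time: 0.52
position: [0.2398, -0.5647, 0.3946]
tool_rot: [0.91, 0.414, -0.001, 0.003]
ft_force: [0.6, -1.0, 0.1]
grip_width: 0.0613
grip_force: 0.0
```

Emit:
{"op": "send_rows", "data": {
  "moves": [0,4,2,0,0,0,0.12,0,8,4,0,0,0,0.24,0,12,6,0,0,0,0.36,0,16,8,0,0,0,0.48,0,20,10,0,0,0,0.6]
}}

```text
time: 0.93
position: [0.4279, -0.4683, 0.39]
tool_rot: [0.746, 0.666, 0.0, -0.001]
ft_force: [-0.2, -0.9, -0.1]
grip_width: 0.028
grip_force: 0.0
```

Emit:
{"op": "send_rows", "data": {
  "moves": [0,4,2,0,0,0,0.12,0,8,4,0,0,0,0.24,0,12,6,0,0,0,0.318,0,16,8,0,0,0,0.318,0,20,10,0,0,0,0.318]
}}

```text
time: 1.35
position: [0.6143, -0.3751, 0.3898]
tool_rot: [0.634, 0.774, -0.0, -0.001]
ft_force: [-0.7, -0.6, 0.1]
grip_width: 0.0018
grip_force: 0.0
```

Emit:
{"op": "send_rows", "data": {
  "moves": [0,4,1,0,0,0,0,0,7.5,2,0,0,0,0,0,7.5,2,0,0,0,0]
}}

```text
time: 1.6
position: [0.6937, -0.3522, 0.3868]
tool_rot: [0.631, 0.776, 0.002, -0.001]
ft_force: [-1.2, 1.1, -1.8]
grip_width: 0.0004
grip_force: 0.0
```

```bash
python3 - <<'E'
from h import *
o=monitor.get_obs();print(o['position'],C(o['position']).round(4),o['q'],Rn.from_quat(o['tool_rot']).as_matrix().round(3).tolist())
p0=o['position']
for th in [2.1,1.8,1.5,1.2]: print(th,((lidpath(th)-p0)*100).round(1))
E
```

```text
[ 0.69369376 -0.35218178  0.38676502] [ 0.2856 -0.0943  0.2111] [-0.61425569  0.6721898   0.75300392  0.00349198  1.71773457 -0.81883575] [[-0.204, 0.979, 0.001], [0.979, 0.204, 0.004], [0.003, 0.002, -1.0]]
2.1 [ -3.1   0.8 -13. ]
1.8 [ -5.8   0.3 -12.2]
1.5 [ -8.5  -0.3 -12.2]
1.2 [-11.3  -0.8 -13. ]
```

Emit:
{"op": "send_rows", "data": {
  "moves": [0,-1,0.8,-4,0,0,0,0,-1,0.8,-8,0,0,0,0,-1,0.8,-12,0,0,0,0,-1,0.8,-12,0,0,0,0,-1,0.8,-12,0,0,0]
}}

```text
time: 2.02
position: [0.6761, -0.3478, 0.2671]
tool_rot: [0.634, 0.773, -0.0, -0.004]
ft_force: [-0.4, 0.7, 0.3]
grip_width: 0.0002
grip_force: 0.0
```

```bash
python3 - <<'E'
from h import *
o=monitor.get_obs();p0=o['position'];print(p0,C(p0).round(4))
for th in [1.8,1.6,1.4,1.2,1.0,.8,.6,.4,.2,.05]: print(th,((lidpath(th)-p0)*100).round(1))
E
```

```text
[ 0.6760516  -0.34780479  0.26706674] [ 0.2201 -0.0865  0.1095]
1.8 [-4.  -0.1 -0.2]
1.6 [-5.8 -0.5 -0.1]
1.4 [-7.7 -0.9 -0.4]
1.2 [-9.5 -1.2 -1.1]
1.0 [-11.2  -1.6  -2.2]
0.8 [-12.7  -1.9  -3.7]
0.6 [-13.9  -2.1  -5.5]
0.4 [-14.6  -2.3  -7.6]
0.2 [-15.   -2.3  -9.3]
0.05 [-15.   -2.4 -10.6]
```

Emit:
{"op": "send_rows", "data": {
  "moves": [0,-2,0,0,0,0,0,0,-4,0,0,0,0,0,0,-5,-0.2,0,0,0,0,0,-6,-0.4,0,0,0,0,0,-7.7,-0.8,-0.3,0,0,0]
}}

```text
time: 2.43
position: [0.6044, -0.3568, 0.2713]
tool_rot: [0.633, 0.774, 0.002, 0.005]
ft_force: [4.2, 2.0, -0.3]
grip_width: 0.0005
grip_force: 1.9
```

Emit:
{"op": "send_rows", "data": {
  "moves": [0,-0.9,-0.2,-0.4,0,0,0,0,-1.8,-0.4,-0.8,0,0,0,0,-2.7,-0.5,-1.3,0,0,0,0,-3.5,-0.7,-1.9,0,0,0,0,-3.5,-0.7,-1.9,0,0,0]
}}

```text
time: 2.85
position: [0.5639, -0.3643, 0.2475]
tool_rot: [0.634, 0.773, -0.001, -0.001]
ft_force: [-0.3, -0.1, 0.7]
grip_width: 0.0009
grip_force: 0.0
```

```bash
python3 - <<'E'
from h import *
o=monitor.get_obs();p0=o['position'];print(p0,C(p0).round(4),o['ft_force'])
for th in [1.0,.8,.6,.4,.2,.05]: print(th,((lidpath(th)-p0)*100).round(1))
cv2.imwrite('pics/side1.png',grab('side')['pixels'])
E
```

```text
[ 0.56385143 -0.36428001  0.24747126] [ 0.1092 -0.0806  0.1396] [-0.29880847 -0.10520244  0.72294398]
1.0 [-0.   0.1 -0.2]
0.8 [-1.5 -0.2 -1.7]
0.6 [-2.6 -0.5 -3.6]
0.4 [-3.4 -0.6 -5.6]
0.2 [-3.7 -0.7 -7.3]
0.05 [-3.8 -0.7 -8.7]
```

View pics/side1.png

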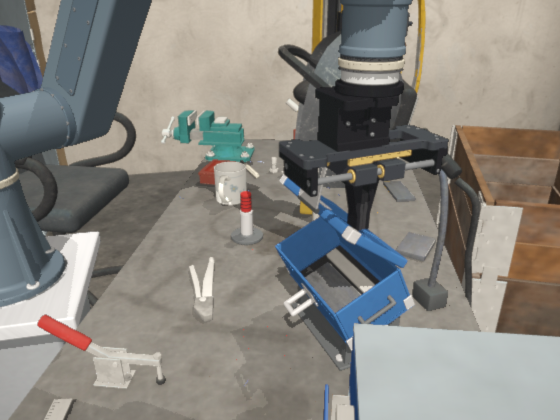

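The lid is closing ahead of the fingers and is now about half shut at (345,235). I carry on.

Emit:
{"op": "send_rows", "data": {
  "moves": [0,-0.8,-0.1,-0.8,0,0,0,0,-1.5,-0.2,-1.7,0,0,0,0,-2.1,-0.3,-2.6,0,0,0,0,-2.6,-0.5,-3.6,0,0,0,0,-3.0,-0.5,-4.6,0,0,0]
}}

```text
time: 3.32
position: [0.5355, -0.3691, 0.2018]
tool_rot: [0.634, 0.774, -0.0, 0.0]
ft_force: [0.8, 0.3, 0.5]
grip_width: 0.0006
grip_force: 0.7
```

Emit:
{"op": "send_rows", "data": {
  "moves": [0,-0.4,-0.1,-1,0,0,0,0,-0.6,-0.1,-1.9,0,0,0,0,-0.7,-0.2,-2.8,0,0,0,0,-0.8,-0.2,-3.6,0,0,0,0,-0.8,-0.2,-4,0,0,0]
}}

```text
time: 3.73
position: [0.5271, -0.3702, 0.1608]
tool_rot: [0.634, 0.774, -0.0, -0.001]
ft_force: [-0.3, 1.0, 1.0]
grip_width: 0.0008
grip_force: 0.6
```

Emit:
{"op": "send_rows", "data": {
  "moves": [0,0,0,-0.2,0,0,0,0,0,0,-0.4,0,0,0,0,0,0,-0.6,0,0,0]
}}

```text
time: 3.98
position: [0.5279, -0.3704, 0.1564]
tool_rot: [0.634, 0.774, 0.0, -0.0]
ft_force: [0.1, 0.5, 1.0]
grip_width: 0.0001
grip_force: 0.6
```

```bash
python3 - <<'E'
from h import *
o=monitor.get_obs();p0=o['position'];print(p0,C(p0).round(4),o['ft_force'])
for th in [.2,.05,0]: print(th,((lidpath(th)-p0)*100).round(1))
E
```

```text
[ 0.52785982 -0.37039418  0.15644503] [ 0.0376 -0.0795  0.0726] [0.06350401 0.5408364  0.98819495]
0.2 [-0.1 -0.1  1.8]
0.05 [-0.2 -0.1  0.4]
0 [-0.2 -0.1 -0. ]
```

Emit:
{"op": "send_rows", "data": {
  "moves": [0,0,0,-0.2,0,0,0,0,0,0,-0.4,0,0,0,0,0,0,-0.4,0,0,0]
}}

```text
time: 4.23
position: [0.5282, -0.3707, 0.1535]
tool_rot: [0.634, 0.774, -0.0, 0.001]
ft_force: [-0.1, 0.6, 4.0]
grip_width: 0.0003
grip_force: 1.9
```

Emit:
{"op": "send_rows", "data": {
  "moves": [0,0,0,-0.2,0,0,0,0,0,0,-0.3,0,0,0,0,0,0,-0.3,0,0,0]
}}

```text
time: 4.48
position: [0.5283, -0.3708, 0.1531]
tool_rot: [0.634, 0.774, -0.0, 0.001]
ft_force: [-4.2, 2.9, 16.0]
grip_width: 0.0001
grip_force: 7.9
```

Emit:
{"op": "send_rows", "data": {
  "moves": [0,0,0,4,0,0,0,0,0,0,8,0,0,-0.12,0,0,0,12,0,0,-0.24,0,1,3,12,0,0,-0.36,0,2,6,12,0,0,-0.48]
}}

```text
time: 4.9
position: [0.5493, -0.313, 0.2734]
tool_rot: [0.802, 0.597, 0.001, 0.005]
ft_force: [0.7, 0.7, -1.0]
grip_width: 0.0002
grip_force: 0.0
```

Emit:
{"op": "send_rows", "data": {
  "moves": [0,0,0,0,0,0,-0.12,0,0,0,0,0,0,-0.24,0,0,0,0,0,0,-0.36,0,0,0,0,0,0,-0.48,0,0,0,0,0,0,-0.6]
}}

```text
time: 5.32
position: [0.5479, -0.3105, 0.2695]
tool_rot: [0.942, 0.335, -0.0, 0.0]
ft_force: [-0.2, 0.1, 0.4]
grip_width: 0.0003
grip_force: 0.0
```

Emit:
{"op": "send_rows", "data": {
  "moves": [0,0,0,0,0,0,-0.12,0,0,0,0,0,0,-0.24,0,0,0,0,0,0,-0.36,0,0,0,0,0,0,-0.49,0,0,0,0,0,0,-0.49]
}}

```text
time: 5.73
position: [0.5478, -0.3107, 0.2694]
tool_rot: [0.995, 0.098, 0.0, 0.0]
ft_force: [0.6, 0.0, -0.3]
grip_width: 0.0008
grip_force: 0.0
```

```bash
cat >> h.py <<'E'
def rot_to(tilt):
    """rotvec from present tool pose to tool y=-ey, tilted forward by tilt"""
    ey=F[:,1]; R0=np.column_stack([np.array([ey[1],-ey[0],0]),-ey,[0,0,-1]])
    T=Rn.from_rotvec(-tilt*ey)*Rn.from_matrix(R0)
    return (T*Rn.from_quat(monitor.get_obs()['tool_rot']).inv()).as_rotvec().round(3)
E
python3 - <<'E'
from h import *
o=monitor.get_obs();p0=o['position'];print(p0,C(p0).round(4),o['q'].round(2) if hasattr(o['q'],'round') else o['q'],'turn',rot_to(0.7))
c=grab('top');np.savez('top1.npz',P=c['P'],im=c['pixels']);s=grab('side');np.savez('side1.npz',P=s['P'],im=s['pixels'])
o=np.hstack([cv2.resize(c['pixels'][120:260,300:480],None,fx=2,fy=2),cv2.resize(s['pixels'][150:350,250:430],(360,400))[:280]])
o2=cv2.resize(s['pixels'][170:350,240:430],None,fx=2,fy=2);t2=cv2.resize(c['pixels'][100:280,300:490],None,fx=2,fy=2)
cv2.imwrite('pics/c2.png',np.hstack([o2,t2]))
for hh in[3.,2.9,2.73]: print(hh,((hasppath(hh,.264)-p0)*100).round(1))
E
```

```text
[ 0.54782431 -0.31066619  0.26941969] [ 0.1138 -0.0249  0.1617] [-0.69  0.5   1.38 -0.    1.26  0.68] turn [ 0.138 -0.686  0.002]
3.0 [ -5.    1.5 -11.7]
2.9 [ -5.3   1.5 -11.8]
2.73 [ -5.7   1.4 -11.9]
```

View pics/c2.png

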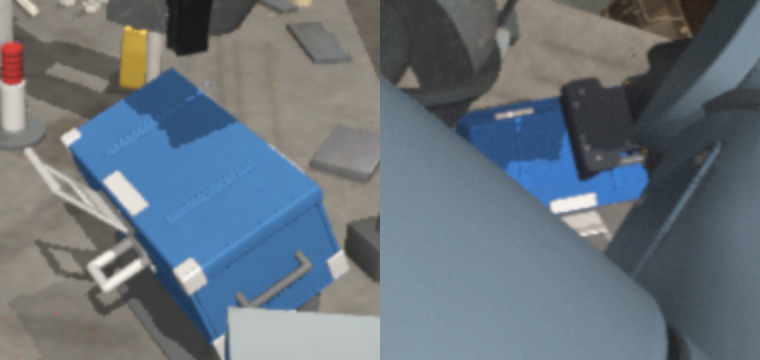

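The lid is shut. The hasp stands forward and up from its front edge, spanning about (255,247) to (307,290) in full-picture pixels.

```bash
python3 - <<'E'
from h import *
d=np.load('side1.npz');P=d['P'];hsv=cv2.cvtColor(d['im'],cv2.COLOR_BGR2HSV)
q=((P-L)@F);m=(hsv[...,1]<60)&(hsv[...,2]>120)&(abs(q[...,1])<.035)&(q[...,0]<.012)&(q[...,0]>-.08)&(q[...,2]>.02)&(q[...,2]<.14)
p=q[m];print(len(p),np.percentile(p,[2,50,98],axis=0).round(3).tolist())
v=np.linalg.svd(p[:,[0,2]]-p[:,[0,2]].mean(0))[2][0];print(v)
print(np.arctan2(.015-p[:,0],-(p[:,2]-.044))[p[:,0]<-.02].mean())
E
```

```text
430 [[-0.018, -0.029, 0.052], [-0.003, -0.009, 0.083], [0.011, 0.024, 0.118]]
[ 0.38458772 -0.92308845]
nan<stdin>:6: RuntimeWarning: Mean of empty slice.
  ret = ret.dtype.type(ret / rcount)
```

Emit:
{"op": "send_rows", "data": {
  "moves": [0,0,0.5,0,0.024,-0.12,0,0,0,1,0,0.048,-0.24,0,0,0,1.9,0,0.072,-0.36,0,0,0,1.9,0,0.096,-0.48,0,0,0,1.9,0,0.12,-0.6,0]
}}

```text
time: 6.25
position: [0.5476, -0.2911, 0.2704]
tool_rot: [0.95, 0.097, 0.297, -0.028]
ft_force: [0.7, 0.4, -0.7]
grip_width: 0.0005
grip_force: 0.0
```

Emit:
{"op": "send_rows", "data": {
  "moves": [0,0,0,-2,0.018,-0.086,0,0,-1.5,0,-5,0.018,-0.086,0,0,-2,0,-7,0.018,-0.086,0,0,-2,0,-7,0.018,-0.086,0]
}}

```text
time: 6.58
position: [0.5251, -0.2897, 0.1952]
tool_rot: [0.938, 0.093, 0.333, -0.037]
ft_force: [-0.1, -0.3, -0.2]
grip_width: 0.0007
grip_force: 0.0
```

```bash
python3 - <<'E'
from h import *
o=monitor.get_obs();p0=o['position'];print(p0,C(p0).round(4),'turn',rot_to(0.7))
for hh in[2.73,2.5,2.3,2.1,1.9,1.7,1.5,1.3,1.1,.9,.7,.5,.3,.15,0]: print(hh,((hasppath(hh,.264)-p0)*100).round(1),C(hasppath(hh,.264)).round(3))
E
```

```text
[ 0.52511115 -0.28971276  0.19520672] [0.066  0.0002 0.1021] turn [-0.004 -0.018 -0.002]
2.73 [-3.4 -0.7 -4.5] [ 0.016 -0.     0.076]
2.5 [-3.9 -0.8 -4.6] [ 0.01  -0.     0.077]
2.3 [-4.3 -0.9 -4.9] [0.005 0.    0.076]
2.1 [-4.7 -1.  -5.3] [0.    0.    0.074]
1.9 [-5.  -1.  -5.8] [-0.005  0.     0.071]
1.7 [-5.2 -1.1 -6.5] [-0.009  0.     0.066]
1.5 [-5.2 -1.1 -7.1] [-0.012 -0.     0.06 ]
1.3 [-5.  -1.  -7.8] [-0.013  0.     0.053]
1.1 [-4.9 -1.  -8.2] [-0.014 -0.     0.049]
0.9 [-4.8 -1.  -8.7] [-0.015 -0.     0.044]
0.7 [-4.5 -0.9 -9.1] [-0.014  0.     0.039]
0.5 [-4.1 -0.8 -9.5] [-0.012 -0.     0.034]
0.3 [-3.5 -0.7 -9.8] [-0.008  0.     0.029]
0.15 [-3.1 -0.6 -9.9] [-0.004 -0.     0.026]
0 [-2.6 -0.5 -9.9] [ 0.    -0.     0.023]
```

Emit:
{"op": "send_rows", "data": {
  "moves": [0,-0.9,-0.2,-3.1,0,0,0,0,-2.2,-0.5,-3.9,0,0,0,0,-3.4,-0.7,-4.5,0,0,0,0,-3.9,-0.8,-4.6,0,0,0,0,-4.3,-0.9,-4.9,0,0,0]
}}

```text
time: 7.0
position: [0.4861, -0.3008, 0.1519]
tool_rot: [0.936, 0.095, 0.337, -0.034]
ft_force: [3.3, 1.6, 1.5]
grip_width: 0.0003
grip_force: 1.6
```

Emit:
{"op": "send_rows", "data": {
  "moves": [0,-0.4,-0.1,-0.4,0,0,0,0,-0.7,-0.1,-0.9,0,0,0,0,-0.9,-0.2,-1.6,0,0,0,0,-0.9,-0.2,-2.2,0,0,0,0,-0.7,-0.1,-2.9,0,0,0]
}}

```text
time: 7.42
position: [0.4786, -0.3024, 0.1219]
tool_rot: [0.937, 0.094, 0.336, -0.033]
ft_force: [0.5, -0.4, 3.3]
grip_width: 0.0004
grip_force: 1.3
```

```bash
python3 - <<'E'
from h import *
o=monitor.get_obs();p0=o['position'];print(p0,C(p0).round(4),o['ft_force'])
for hh in[1.3,1.1,.9,.7,.5,.3,.15,0]: print(hh,((hasppath(hh,.264)-p0)*100).round(1))
cv2.imwrite('pics/s3.png',cv2.resize(grab('side')['pixels'][130:350,200:430],None,fx=2,fy=2))
E
```

```text
[ 0.47856964 -0.30239398  0.12189693] [-0.0086 -0.0031  0.056 ] [ 0.45177306 -0.37566322  3.26951026]
1.3 [-0.3  0.2 -0.5]
1.1 [-0.3  0.3 -0.9]
0.9 [-0.1  0.3 -1.3]
0.7 [ 0.2  0.4 -1.8]
0.5 [ 0.6  0.4 -2.1]
0.3 [ 1.1  0.5 -2.4]
0.15 [ 1.6  0.6 -2.6]
0 [ 2.1  0.7 -2.6]
```

View pics/s3.png

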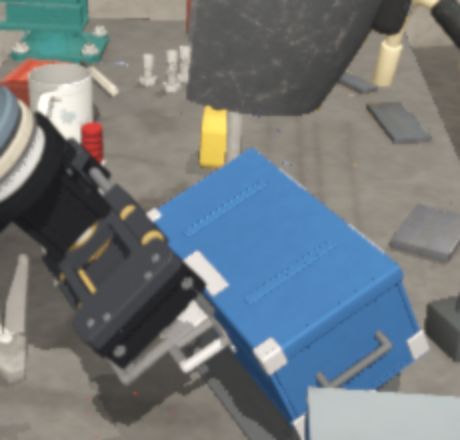

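The hasp plate has swung out and down, and now sits just over the staple at about (285,310). I continue the arc.

Emit:
{"op": "send_rows", "data": {
  "moves": [0,-0.3,0.2,-0.6,0,0,0,0,-0.3,0.3,-1.0,0,0,0,0,-0.1,0.3,-1.4,0,0,0,0,0.2,0.4,-1.8,0,0,0,0,0.6,0.4,-2.1,0,0,0]
}}

```text
time: 7.88
position: [0.4836, -0.2967, 0.0996]
tool_rot: [0.937, 0.094, 0.335, -0.034]
ft_force: [-3.4, -0.1, 3.2]
grip_width: 0.0006
grip_force: 1.9
```

Emit:
{"op": "send_rows", "data": {
  "moves": [0,0.5,0.1,-0.3,0,0,0,0,1.0,0.2,-0.4,0,0,0,0,1.5,0.3,-0.4,0,0,0,0,1.5,0.3,-0.4,0,0,0]
}}

```text
time: 8.22
position: [0.4996, -0.2937, 0.0958]
tool_rot: [0.937, 0.094, 0.335, -0.034]
ft_force: [-0.6, -0.4, -1.8]
grip_width: 0.0007
grip_force: 0.7
```

```bash
python3 - <<'E'
from h import *
o=monitor.get_obs();p0=o['position'];print(p0,C(p0).round(4),o['ft_force'])
for hh in[.3,.15,0]: print(hh,((hasppath(hh,.264)-p0)*100).round(1))
E
```

```text
[ 0.49958761 -0.2937165   0.09584978] [0.0006 0.0012 0.023 ] [-0.5597482  -0.41596557 -1.8172747 ]
0.3 [-1.  -0.3  0.2]
0.15 [-0.5 -0.2  0.1]
0 [-0.  -0.1  0. ]
```

Emit:
{"op": "send_rows", "data": {
  "moves": [0,0.2,0,0.1,0,0,0,0,0.4,0.1,0.2,0,0,0,0,0.4,0.1,0.2,0,0,0]
}}

```text
time: 8.47
position: [0.5004, -0.2935, 0.0962]
tool_rot: [0.938, 0.094, 0.331, -0.033]
ft_force: [-9.6, -3.9, -3.8]
grip_width: 0.0001
grip_force: 5.9
```

Emit:
{"op": "send_rows", "data": {
  "moves": [0,0.2,0,0.1,0,0,0,0,0.4,0.1,0.2,0,0,0,0,0.4,0.1,0.2,0,0,0]
}}

```text
time: 8.72
position: [0.501, -0.2933, 0.0964]
tool_rot: [0.94, 0.093, 0.328, -0.032]
ft_force: [-24.5, -5.2, -3.9]
grip_width: 0.0007
grip_force: 11.9
```

Emit:
{"op": "send_rows", "data": {
  "moves": [0,-2.5,-0.5,-0.6,0,0,0,0,-4.5,-0.9,-0.6,0,0,0,0,-4.5,-0.9,3,0,0,0,0,-4.5,-0.9,7,0,0,0,0.3,-4.5,2,11,0,0,0]
}}

```text
time: 9.13
position: [0.463, -0.2823, 0.2057]
tool_rot: [0.937, 0.091, 0.336, -0.031]
ft_force: [1.3, -0.7, 0.5]
grip_width: 0.0028
grip_force: 0.0
```

```bash
python3 - <<'E'
from h import *
o=monitor.get_obs();p0=np.array(o['position']);print(p0,'turn',rot_to(0))
print('to above pin',((np.array([.4765,.0575,.21])-p0)*100).round(1))
c=grab('side')
P=c['P'];hsv=cv2.cvtColor(c['pixels'],cv2.COLOR_BGR2HSV)
q=((P-L)@F);m=(hsv[...,1]<60)&(hsv[...,2]>90)&(abs(q[...,1])<.035)&(q[...,0]<.03)&(q[...,0]>-.06)&(q[...,2]>-.05)&(q[...,2]<.06)
p=q[m];k=(p[:,2]>.008)&(p[:,2]<.04);print(len(p),np.percentile(p[k],[5,50,95],axis=0).round(4).tolist())
E
```

```text
[ 0.46298142 -0.28233637  0.20567887] turn [-0.131  0.676  0.003]
to above pin [ 1.4 34.   0.4]
818 [[0.0141, -0.0286, 0.0102], [0.0145, -0.0244, 0.0197], [0.0187, 0.0127, 0.037]]
```

The hasp's front face measures x = 14.5 mm in case axes, so it lies flat. Now for the pin.

Emit:
{"op": "send_rows", "data": {
  "moves": [0.6,-0.5,4,1,-0.023,0.12,0,0.6,-0.5,8,1.5,-0.046,0.24,0,0.6,-0.5,12,2,-0.069,0.36,0,0.6,0,16,2,-0.092,0.48,0,0.6,0,20,2,-0.115,0.59,0.003]
}}

```text
time: 9.6
position: [0.46, -0.1484, 0.2194]
tool_rot: [0.982, 0.101, 0.154, -0.029]
ft_force: [0.3, 0.5, -0.4]
grip_width: 0.0366
grip_force: 0.0
```

Emit:
{"op": "send_rows", "data": {
  "moves": [0.6,0.5,4,0,-0.016,0.086,0,0.6,1,8,0,-0.016,0.086,0,0.6,1.4,12,0,-0.016,0.086,0,0.6,1.4,12,0,-0.016,0.086,0]
}}

```text
time: 9.93
position: [0.4723, -0.0228, 0.2184]
tool_rot: [0.988, 0.104, 0.111, -0.029]
ft_force: [-1.2, 0.1, -0.6]
grip_width: 0.0513
grip_force: 0.0
```

```bash
python3 - <<'E'
from h import *
o=monitor.get_obs();p0=np.array(o['position']);print(p0,o['grip_width'],'turn',rot_to(0))
c=grab('side');hsv=cv2.cvtColor(c['pixels'],cv2.COLOR_BGR2HSV)
red=((hsv[...,0]<8)|(hsv[...,0]>172))&(hsv[...,1]>140);k=np.zeros_like(red);k[185:215,232:260]=1
v,u=np.nonzero(red&k);print(u.min(),u.max(),v.min(),v.max(),u.mean(),v.mean(),proj(c,[.4765,.0575,.088]))
print('to pin',((np.array([.4765,.0575,.085])-p0)*100).round(1))
E
```

```text
[ 0.47226219 -0.02284961  0.21837668] 0.051321401378222845 turn [-0.079  0.215 -0.012]
241 250 191 211 245.6 201.26842105263157 [244.79627834 200.97411079]
to pin [  0.4   8.  -13.3]
```

Emit:
{"op": "send_rows", "data": {
  "moves": [0.6,0.2,4,0,-0.04,0.11,0,0.6,0.4,8,0,-0.079,0.215,-0.012,0.6,0.4,8,0,-0.079,0.215,-0.012,0.6,0.4,8,0,-0.079,0.215,-0.012]
}}

```text
time: 10.32
position: [0.4802, 0.0523, 0.2188]
tool_rot: [0.995, 0.097, 0.002, 0.003]
ft_force: [0.1, 1.1, -0.0]
grip_width: 0.0524
grip_force: 0.0
```

```bash
python3 - <<'E'
from h import *
o=monitor.get_obs();p0=np.array(o['position']);print(p0,o['grip_width'],'turn',rot_to(0))
print('to pin',((np.array([.477,.0575,.085])-p0)*100).round(2))
E
```

```text
[0.48015461 0.05234065 0.21882316] 0.0523653306830668 turn [0.005 0.005 0.003]
to pin [ -0.32   0.52 -13.38]
```

Emit:
{"op": "send_rows", "data": {
  "moves": [0.6,-0.3,0.5,-4,0.005,0.005,0.003,0.6,-0.3,0.5,-8,0.005,0.005,0.003,0.6,-0.3,0.5,-12,0.005,0.005,0.003,0.6,-0.3,0.5,-13.4,0.005,0.005,0.003,0.6,-0.3,0.5,-13.4,0.005,0.005,0.003]
}}

```text
time: 10.73
position: [0.472, 0.0538, 0.0811]
tool_rot: [0.995, 0.096, -0.005, -0.001]
ft_force: [-0.0, -0.2, 0.7]
grip_width: 0.0522
grip_force: 0.0
```

Emit:
{"op": "send_rows", "data": {
  "grip_force": 25,
  "moves": [0.15,0,0,0,0,0,0,0.15,0,0,0,0,0,0,0.15,0,0,0,0,0,0,0.1,0,0,0,0,0,0,0.1,0,0,0,0,0,0]
}}

```text
time: 11.15
position: [0.476, 0.055, 0.0858]
tool_rot: [0.995, 0.097, 0.001, 0.001]
ft_force: [-0.6, 1.4, -0.1]
grip_width: 0.0264
grip_force: 0.5
```

Emit:
{"op": "send_rows", "data": {
  "moves": [0,0,0.1,0,0,0,0,0,0,0.2,0,0,0,0,0,0,0.2,0,0,0,0,0,0,0.2,0,0,0,0]
}}

```text
time: 11.48
position: [0.4761, 0.0568, 0.0856]
tool_rot: [0.995, 0.098, 0.001, 0.001]
ft_force: [-0.8, -2.9, 7.5]
grip_width: 0.0234
grip_force: 25.0
```

```bash
python3 - <<'E'
from h import *
o=monitor.get_obs();print(o['position'],o['grip_width'],o['grip_force'],o['ft_force'],o['moment'],rot_to(0))
E
```

```text
[0.47606049 0.05676755 0.08562592] 0.023366830485944963 24.999899331014603 [-0.77749459 -2.86320762  7.54229072] [-0.50777148  0.15273704 -0.03026445] [0.002 0.002 0.002]
```

Emit:
{"op": "send_rows", "data": {
  "moves": [0,0,0,2,0,0,0,0,0,0,5,0,0,0,0,0,0,9,0,0,0,0,-2,-3,12,0,0,0,0,-4,-6.5,12,0,0,0]
}}

```text
time: 11.9
position: [0.4405, -0.0051, 0.2089]
tool_rot: [0.995, 0.1, 0.005, 0.002]
ft_force: [0.6, -2.5, -0.6]
grip_width: 0.0231
grip_force: 25.0
```

Emit:
{"op": "send_rows", "data": {
  "moves": [0,-0.5,-4,0,0.015,-0.073,0,0,-1,-8,0,0.029,-0.146,0,0,-1,-12,0,0.044,-0.219,0,0,-1,-16,0,0.059,-0.292,0,0,-1,-20,0,0.074,-0.364,0]
}}

```text
time: 12.32
position: [0.4271, -0.1705, 0.2044]
tool_rot: [0.981, 0.096, 0.166, -0.019]
ft_force: [0.3, 0.3, -1.9]
grip_width: 0.0232
grip_force: 25.0
```

Emit:
{"op": "send_rows", "data": {
  "moves": [0,0.5,-4,0,0.014,-0.062,0,0,1,-8,0,0.014,-0.062,0,0,1,-8,0,0.014,-0.062,0,0,1,-8,0,0.014,-0.062,0]
}}

```text
time: 12.65
position: [0.4375, -0.2515, 0.2038]
tool_rot: [0.976, 0.094, 0.195, -0.023]
ft_force: [0.0, 0.8, -0.2]
grip_width: 0.0235
grip_force: 25.0
```

```bash
python3 - <<'E'
from h import *
o=monitor.get_obs();p0=np.array(o['position']);print(p0,o['grip_width'],o['grip_force'],'turn',rot_to(.4363),C(p0).round(4))
c=grab('side');cv2.imwrite('pics/s4.png',cv2.resize(c['pixels'][130:350,150:420],None,fx=2.5,fy=2.5))
np.savez('side4.npz',P=c['P'],im=c['pixels'])
Rm=Rn.from_quat(o['tool_rot']).as_matrix();print(proj(c,p0),[proj(c,p0+Rm@[0,0,d]).round(1).tolist() for d in(.02,.0256,.0756)])
E
```

```text
[ 0.43748505 -0.25151401  0.20379919] 0.023544963561929137 25.001615232322365 turn [-0.    -0.042  0.004] [-0.0015  0.0548  0.143 ]
[246.12790548 217.04133055] [[251.4, 227.2], [252.9, 230.0], [265.3, 254.1]]
```

View pics/s4.png

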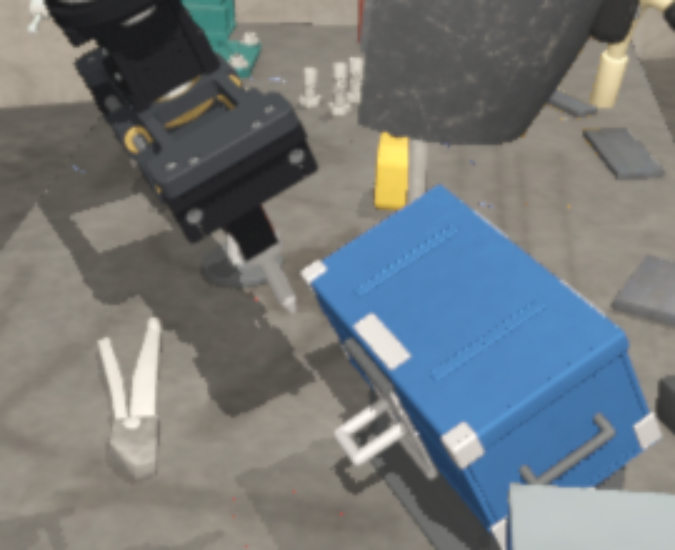

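The pin is held, with its tip at about (267,254), near the prediction of (265,254). The hasp lies flat with the staple through its slot. I'll measure the pin's offset in the hand.

```bash
cat > pinoff.py <<'E'
from h import *
def run(c):
    o=monitor.get_obs();p0=np.array(o['position']);Rm=Rn.from_quat(o['tool_rot']).as_matrix()
    T=(c['P']-p0)@Rm; m=(abs(T[...,0])<.02)&(abs(T[...,1])<.02)&(T[...,2]>.03)&(T[...,2]<.072)
    out=[]
    for z0 in(.03,.045):
        v,u=np.nonzero(m&(T[...,2]>z0)&(T[...,2]<z0+.02)); e=[]
        zt=z0+.01
        # silhouette: row-wise centre of shaft vs projected tool axis
        for r in np.unique(v):
            uu=u[v==r]
            if len(uu)<4: continue
            a=proj(c,p0+Rm@[0,0,.03]);b=proj(c,p0+Rm@[0,0,.075]); ua=a[0]+(r-a[1])/(b[1]-a[1])*(b[0]-a[0])
            e.append(uu.mean()-ua)
        out.append((np.median(e),len(e)))
    g=(proj(c,p0+Rm@[.01,0,.05])-proj(c,p0+Rm@[0,0,.05]))/10
    ax=proj(c,p0+Rm@[0,0,.075])-proj(c,p0+Rm@[0,0,.03])
    per=g[0]-g[1]*ax[0]/ax[1]
    print('px off',out,'px per mm tool x',per,'tool-x mm',[round(a/per,2) for a,_ in out],'tip med T',T[m].mean(0).round(4))
    return Rm
if __name__=='__main__':
    c=grab('side');Rm=run(c);print('toolx in case',(F.T@Rm[:,0]).round(2))
E
python3 pinoff.py
```

```text
px off [(np.float64(1.584304427726181), 10), (np.float64(1.5018183979111086), 9)] px per mm tool x 0.7351350094928841 tool-x mm [np.float64(2.16), np.float64(2.04)] tip med T [0.0015 0.0065 0.0494]
toolx in case [ 1.   -0.   -0.04]
```

```bash
python3 - <<'E'
from h import *
o=monitor.get_obs();p0=np.array(o['position'])
print(p0,((W(-.004,0,.11)-p0)*100).round(2),((W(-.004,0,.092)-p0)*100).round(2),'turn',rot_to(.4363),'ez',F[:,2].round(3))
E
```

```text
[ 0.43664742 -0.24730484  0.20331087] [ 2.31 -5.57 -3.05] [ 3.05 -5.42 -4.68] turn [-0.004 -0.044 -0.001] ez [-0.414 -0.083  0.906]
```

Emit:
{"op": "send_rows", "data": {
  "moves": [0,1,-2,-1,0,-0.04,0,0,2,-4,-2,0,-0.04,0,0,2.3,-5.6,-3,0,-0.04,0,0,2.3,-5.6,-3,0,-0.04,0,0,2.3,-5.6,-3,0,-0.04,0]
}}

```text
time: 13.17
position: [0.4602, -0.3025, 0.1731]
tool_rot: [0.972, 0.097, 0.214, -0.024]
ft_force: [-0.5, 0.8, -1.1]
grip_width: 0.0229
grip_force: 25.0
```

Emit:
{"op": "send_rows", "data": {
  "moves": [0,0,0,0,0,0,0,0,0,0,0,0,0,0]
}}

```text
time: 13.33
position: [0.46, -0.3023, 0.174]
tool_rot: [0.972, 0.097, 0.214, -0.023]
ft_force: [0.2, -0.1, -0.1]
grip_width: 0.0233
grip_force: 25.0
```

```bash
python3 pinoff.py; python3 - <<'E'
from h import *
o=monitor.get_obs();p0=np.array(o['position'])
print(p0,C(p0).round(4),((W(-.004,0,.092)-p0)*100).round(2),'turn',rot_to(.4363))
c=grab('side');cv2.imwrite('pics/s5.png',cv2.resize(c['pixels'][190:340,230:380],None,fx=4,fy=4,interpolation=2))
print(proj(c,L),proj(c,W(-.019,0,.004)))
E
```

```text
px off [(np.float64(1.2103880570363685), 9), (np.float64(6.403825718044146), 16)] px per mm tool x 0.7894108327314966 tool-x mm [np.float64(1.53), np.float64(8.11)] tip med T [0.0066 0.003  0.0549]
toolx in case [ 1.  0. -0.]
[ 0.46008868 -0.30270347  0.17414126] [-0.003   0.0002  0.111 ] [ 0.71  0.12 -1.77] turn [-0.002 -0.003 -0.002]
[299.28700021 300.42603966] [287.94689275 305.83946469]
```

View pics/s5.png

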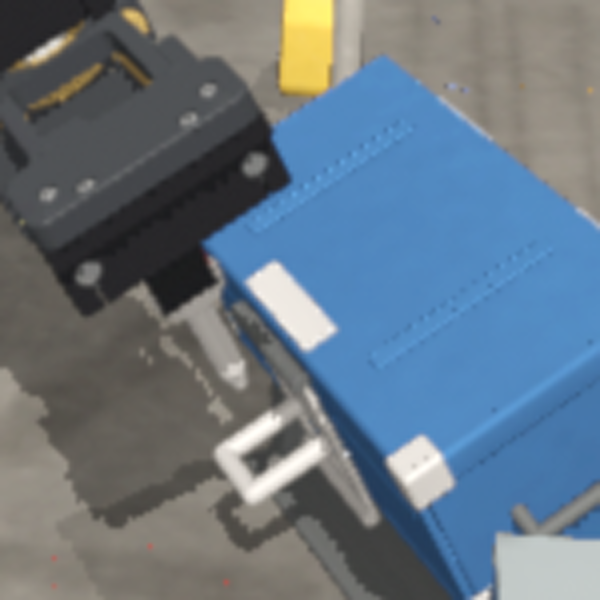

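The tip, at about (289,286), lines up with the staple opening around (299,303) along the insertion direction.

Emit:
{"op": "send_rows", "data": {
  "moves": [0,0.7,0.12,-1.77,-0.002,-0.003,-0.002,0,1.1,0.2,-2.7,-0.002,-0.003,-0.002,0,1.6,0.3,-3.7,-0.002,-0.003,-0.002,0,1.6,0.3,-3.7,-0.002,-0.003,-0.002,0,1.6,0.3,-3.7,-0.002,-0.003,-0.002]
}}

```text
time: 13.85
position: [0.476, -0.3007, 0.1359]
tool_rot: [0.972, 0.096, 0.215, -0.022]
ft_force: [-0.8, -1.0, -2.2]
grip_width: 0.0235
grip_force: 25.0
```

```bash
python3 - <<'E'
from h import *
o=monitor.get_obs();p0=np.array(o['position'])
print(p0,C(p0).round(4),o['ft_force'],((W(-.004,0,.05)-p0)*100).round(2),((W(-.004,0,.032)-p0)*100).round(2),((W(-.004,0,.029)-p0)*100).round(2))
E
```

```text
[ 0.4759591  -0.30069885  0.1358735 ] [-0.0047 -0.0009  0.0696] [-0.78694666 -1.01373026 -2.22687447] [ 0.86  0.27 -1.75] [ 1.61  0.42 -3.38] [ 1.73  0.44 -3.65]
```

Emit:
{"op": "send_rows", "data": {
  "moves": [0,0.4,0.1,-0.9,0,0,0,0,0.9,0.2,-1.8,0,0,0,0,1.3,0.3,-2.6,0,0,0,0,1.5,0.4,-3.2,0,0,0,0,1.5,0.4,-3.2,0,0,0]
}}

```text
time: 14.27
position: [0.4915, -0.2968, 0.1034]
tool_rot: [0.972, 0.096, 0.215, -0.022]
ft_force: [0.6, 0.1, -0.9]
grip_width: 0.0232
grip_force: 25.0
```

```bash
python3 - <<'E'
from h import *
o=monitor.get_obs();p0=np.array(o['position'])
print(p0,C(p0).round(4),o['ft_force'],((W(-.004,0,.028)-p0)*100).round(2))
E
```

```text
[ 0.49150814 -0.29680423  0.1034044 ] [-0.004  -0.0002  0.0334] [ 0.59194492  0.06835218 -0.89639721] [ 0.22  0.06 -0.49]
```

Now I press down until the collar seats.

Emit:
{"op": "send_rows", "data": {
  "moves": [0,0.1,0,-0.2,0,0,0,0,0.15,0,-0.35,0,0,0,0,0.2,0,-0.45,0,0,0,0,0.2,0,-0.45,0,0,0]
}}

```text
time: 14.6
position: [0.4934, -0.2977, 0.1003]
tool_rot: [0.972, 0.096, 0.216, -0.021]
ft_force: [-0.3, 0.6, -1.1]
grip_width: 0.0232
grip_force: 25.0
```

Emit:
{"op": "send_rows", "data": {
  "moves": [0,0,0,-0.1,0,0,0,0,0.1,0,-0.2,0,0,0,0,0.1,0,-0.2,0,0,0]
}}

```text
time: 14.85
position: [0.4937, -0.2977, 0.0996]
tool_rot: [0.971, 0.096, 0.216, -0.02]
ft_force: [-7.6, -0.1, 10.9]
grip_width: 0.0234
grip_force: 25.0
```

```bash
python3 - <<'E'
from h import *
o=monitor.get_obs();p0=np.array(o['position'])
print(p0,C(p0).round(4),o['ft_force'],F.T@o['ft_force'])
E
```

```text
[ 0.493699   -0.29769282  0.09955282] [-0.0038 -0.0015  0.0291] [-7.6095946  -0.12396694 10.88017836] [-2.18582669  1.37532936 13.02421628]
```

The collar is seated at TCP z = 29.1 mm, against 29.6 mm expected. I release and back out along the pin axis.

Emit:
{"op": "send_rows", "data": {
  "moves": [0.6,0,0,0.2,0,0,0,0.6,0,0,0.2,0,0,0,0.6,0,0,0.2,0,0,0,0.6,0,0,0.2,0,0,0,0.6,0,0,0.2,0,0,0]
}}

```text
time: 15.27
position: [0.4944, -0.2976, 0.1001]
tool_rot: [0.972, 0.096, 0.216, -0.021]
ft_force: [-0.9, 0.9, 0.3]
grip_width: 0.0474
grip_force: 0.0
```

Emit:
{"op": "send_rows", "data": {
  "moves": [0.6,-0.8,-0.1,1.8,0,0,0,0.6,-2,-0.4,4.5,0,0,0,0.6,-3.7,-0.7,8.1,0,0,0,0.6,-5.4,-1,12,0,0,0,0.6,-8,-1,13,0,0,0]
}}

```text
time: 15.68
position: [0.416, -0.3106, 0.235]
tool_rot: [0.971, 0.097, 0.218, -0.016]
ft_force: [-0.4, -0.8, 0.1]
grip_width: 0.0518
grip_force: 0.0
```

Emit:
{"op": "send_rows", "data": {
  "moves": [0.6,-3,2,2,0,0,0,0.6,-5,4,2,0,0,0,0.6,-5,4,2,0,0,0,0.6,-5,4,2,0,0,0]
}}

```text
time: 16.02
position: [0.3635, -0.2665, 0.2504]
tool_rot: [0.972, 0.095, 0.216, -0.021]
ft_force: [0.2, -0.1, 0.8]
grip_width: 0.0522
grip_force: 0.0
```

```bash
python3 - <<'E'
from h import *
o=monitor.get_obs();print(o['position'],o['ft_force'],o['time'])
c=grab('side');cv2.imwrite('pics/s6.png',cv2.resize(c['pixels'][150:340,150:400],None,fx=3,fy=3,interpolation=2))
hsv=cv2.cvtColor(c['pixels'],cv2.COLOR_BGR2HSV);q=(c['P']-L)@F
m=((hsv[...,0]<8)|(hsv[...,0]>172))&(hsv[...,1]>140)&(abs(q[...,0])<.04)&(abs(q[...,1])<.04)&(q[...,2]>0)
print(m.sum(),np.percentile(q[m],[3,50,97],axis=0).round(4).tolist())
E
```

```text
[ 0.36348116 -0.26651952  0.25042669] [ 0.17335704 -0.05513968  0.77920832] 16.0167
423 [[-0.0124, -0.0153, 0.0153], [-0.0025, -0.0114, 0.0413], [0.0079, 0.0042, 0.0535]]
```

View pics/s6.png

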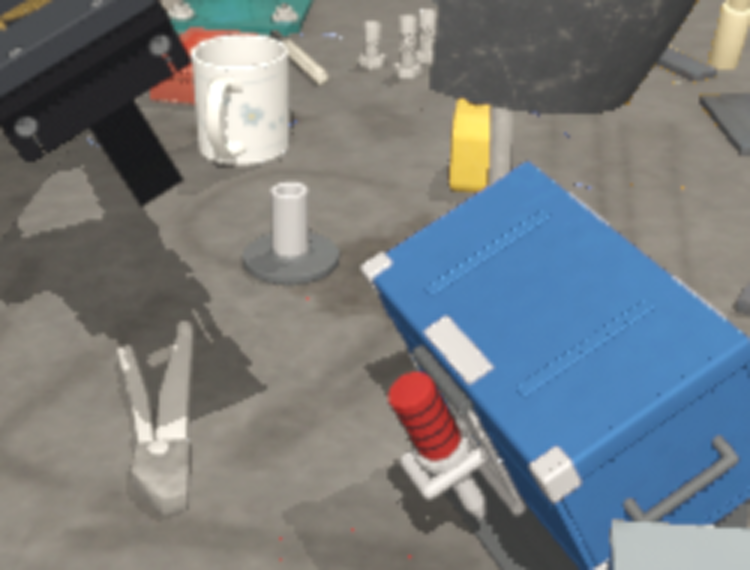

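The pin sits in the loop: its red head is at about (292,289), the collar is on the bars, and the tip shows below. The lid and hasp are shut, and the mug, tape measure and pliers look untouched.

```bash
python3 -c "
from rig import workorder
print(workorder.hand_in())"
```

```text
the job is handed in; nothing more can be done
None
```

The job is handed in at about 16 s of the 72 s allowed: lid shut, hasp flat and the pin seated in the staple loop. The last picture shows the mug, tape measure and pliers undisturbed, but the hand-in returned no verdict.

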